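# Find the orange stopper under the sliding cover

### The arm

A 7-joint arm with a two-finger parallel gripper is mounted at the origin on a cart in front of the work surface, level with it; the furniture and walls round the work are solid. World frame = base frame: x ahead of the robot, y to its left, z up, the work surface at z = 0. Lengths are in m, angles in rad, forces in N, time in s.
With the tool pointing down it reaches from about 0.4 to 0.85 m from the base axis. Payload 10.4 kg.
Tool frame: the origin (TCP) lies midway between the tips of the shut fingers; the grasp point (between the pads) lies 19 mm behind it; z points along the fingers, y is the line along which they close (so a half turn about z gives the same grasp; the last joint's range is limited). The gripper opens to 85 mm and grips with 20 to 120 N. Pads are 22 mm wide; open, the fingers measure 114 mm over their backs; the gripper's body (76 mm by 85 mm) begins 54 mm behind the grasp point. The pads swing forward as they close: fully open they stand 13 mm farther back than shut.
Start: joints at [-1.29, 0.332, -0.065, 1.46, 0.022, 1.35, -0.088], TCP at [0.187, 0.596, 0.208] pointing down, gripper open.
Joint ranges: [-2.6, 2.6], [-0.5, 2.12], [-1.47, 1.34], [0.16, 2.42], [-1.27, 4.41], [0.06, 2.06], [-2.6, 2.6]. Speed limits (rad/s): [2.22, 2.22, 2.79, 2.79, 3.14, 3.14, 3.14].

### API

Orientations are given as a 3x3 rotation matrix whose columns are the frame's x, y, z axes.
In Python, from station import r, eyes gives the robot as it stands. The module is installed in compiled form; this text tells all that it offers. Calls block until the motion is done:
- r.move_pose(position, orientation): joint-space move of the TCP to a pose.
- r.movel(position, rotation=None, velocity=0.15, contact_N=None): straight line of the TCP; rotation=None keeps the orientation; velocity is the mean speed in m/s. With contact_N (N) it stops when the force on the tool has changed by that much, and returns True; else False.
- r.goto_joints(angles): joint-space move.
- r.move_gripper(opening, grip_force=None): finger opening in m; grip_force is the grip in N (None keeps the last); returns when the fingers have stopped.
- r.pause(seconds).
- r.inverse_kinematics(position, orientation): joint angles nearest the present ones, or None.
- r.read_state(): the state.
- eyes.grab_frame(name): name is "side" or "top" or "wrist"; returns a dict with "frame" (420x560x3 uint8, red, green, blue), "range_z" (420x560 float32, m along the optical axis (not along the pixel's ray), 0 where there is no reading), "fx", "fy", "cx", "cy" (pixels), "world_to_cam" (4x4, takes a point from world to camera coordinates). Camera axes: x right, y down, z forward; pixel columns grow to the right and rows downward; lengths in m; the calibration is good to about 2 mm. A picture is of the moment at which its call begins.
A pose or a line that the arm cannot do raises r.Unreachable and nothing moves.
- r.sign_off(): hands the job in; it is judged then, once.
The state is a dict: "time": time; "joint_positions": joint angles; "qd": joint speeds; "effort": joint torques, N m; "tcp_pos": TCP position; "tool_rot": TCP orientation; "contact_force": force on the tool from outside, world axes, zero at the start; "torque": the same for the moment, N m; "opening": finger opening in m; "gripper_force": force on a finger pad.
Only numpy, scipy, OpenCV 4.12 (cv2) and the standard library are available. Lean on these libraries where they do the work, as an engineer would, in place of code of your own. Each camera call takes 0.05 s, during which the arm holds its last target. There are 200 camera calls.

### The job

The orange rubber stopper is in one of the three pockets under the blue cover plate of the grey stopper box. Slide the plate aside by its black rib, without lifting it off, until it is parked on the solid half of the box and all the pockets are open; then lift the orange stopper out and put it in the green tray. Leave the black stopper and the brass washer in their pockets.

Things in the scene. Friction and masses are not known exactly. Their poses are not given: they have to be found in the camera images.
- stopper_box: Grey stopper box, 170 x 220 x 36 mm (x, y, z), fixed; origin at the centre of its underside, z up, +y roughly to the robot's left. Half towards -y: three open pockets, centres at x = -55, 0, 55, y = -55 mm, each 51 (x) by 102 mm (y), floor 5 mm and walls 36 mm above the worktop. Other half (y = -4 to 110 mm): flat solid deck level with the walls, 36 mm high.
- cover_grip (a point): Centre of the black rib on the loose blue cover plate (166 x 106 x 6 mm in x, y, z; 0.25 kg) that at the start lies flat over all pockets, axes parallel to the box's; it slides freely, unguided. Rib: in the plate's middle, 70 mm long in x, 14 mm thick in y, 25 mm high above the plate; this point is 12 mm above the plate's top. Parked squarely on the deck it is at y = 55 mm in the box's frame.
- orange_center (a point): Centre, half-way up, of the orange rubber stopper: a round cone, 23 mm wide at the top, narrower at the foot, 21 mm high, standing upright on the floor of one of the pockets (any of the three), within 12 mm of the pocket's centre.
- orange_stopper: The same orange stopper; origin at the centre of its underside.
- black_center (a point): Centre of the black rubber stopper, 29 mm wide, 26 mm high, upright in another pocket; it stays there.
- washer: Brass washer, 30 mm wide, 8 mm high, lying flat in the remaining pocket; origin at the centre of its underside; it stays there.
- tray_in (a point): Centre of the inner floor of the open square green tray, 120 x 120 mm, 18 mm high, walls 3 mm thick, inner floor 3 mm above the worktop; fixed to the worktop on the robot's right. Axes as the tray, z up.

How it is judged:
On the way:
1. the cover plate is parked on the solid half of the box, the pockets open, the orange stopper still in its pocket (y of cover_grip in the frame of stopper_box between 0.042 and 0.1 m and x of cover_grip in the frame of stopper_box between -0.04 and 0.04 m and z of cover_grip in the frame of stopper_box between 0.045 and 0.062 m and angle between the y axis of cover_grip and the y axis of stopper_box, either way round below 0.35 rad and distance of orange_center from where it was at the start of the episode below 0.03 m), for 0.2 s.
At the end, for the whole second after the job is handed in: The cover plate lies on the deck (rib centre at 42 to 100 mm in the box's y, within 40 mm across, turned under 20 degrees); the orange stopper rests on the floor of the tray; the black stopper and washer are in their pockets, within 40 mm of their starts (y of cover_grip in the frame of stopper_box between 0.042 and 0.1 m and x of cover_grip in the frame of stopper_box between -0.04 and 0.04 m and z of cover_grip in the frame of stopper_box between 0.045 and 0.062 m and angle between the y axis of cover_grip and the y axis of stopper_box, either way round below 0.35 rad and distance of each of black_center, washer from where it was at the start of the episode below 0.04 m and x of orange_center in the frame of tray_in between -0.057 and 0.057 m and y of orange_center in the frame of tray_in between -0.057 and 0.057 m and z of orange_center in the frame of tray_in below 0.02 m and linear speed of orange_stopper below 0.03 m/s); the robot touches nothing.
It fails at once if the cover plate is lifted more than about 20 mm off the box (z of cover_grip in the frame of stopper_box above 0.075 m).
It also fails if it takes over 51 s, if anything falls off the work surface, if the arm or the gripper's body presses on something with over 40 N, if the wrist force passes 120 N, or if a joint passes its speed limit or range.

## Working session

There is one attempt and no reset: what is moved stays moved. The work goes in short steps, each a Python script; the robot and the scene stay as the last script left them, time stands still between calls to the robot, and variables do not carry over. Pictures are saved under pics/ and viewed, at most 10 in all, crops included, and the job is handed in when it is done.

```bash
mkdir -p pics; cat > h.py <<'E'
import numpy as np, cv2
from station import r, eyes
def grab(n):
    f=eyes.grab_frame(n); f['n']=n; return f
def pts(f):
    z=f['range_z']; v,u=np.indices(z.shape)
    c=np.stack([(u-f['cx'])/f['fx']*z,(v-f['cy'])/f['fy']*z,z],-1)
    T=np.linalg.inv(f['world_to_cam']); return c@T[:3,:3].T+T[:3,3]
def ray(f,u,v,h):
    T=np.linalg.inv(f['world_to_cam']); d=T[:3,:3]@np.array([(u-f['cx'])/f['fx'],(v-f['cy'])/f['fy'],1]); o=T[:3,3]
    return o+d*(h-o[2])/d[2]
def save(f,p): cv2.imwrite('pics/'+p,f['frame'][:,:,::-1])
def hsv(f): return cv2.cvtColor(f['frame'],cv2.COLOR_RGB2HSV)
def down(a): # tool y along angle a (rad) in world xy, z down
    y=np.array([np.cos(a),np.sin(a),0]); z=np.array([0,0,-1.]); return np.stack([np.cross(y,z),y,z],1)
E
python3 - <<'E'
from h import *
for n in('top','side'):
    f=grab(n); save(f,n+'0.png'); P=pts(f); H=hsv(f); print(n,np.linalg.inv(f['world_to_cam'])[:3,3],f['fx'])
    for nm,lo,hi in(('blue',(95,90,40),(125,255,255)),('green',(45,80,40),(85,255,255))):
        m=cv2.inRange(H,lo,hi); m=cv2.morphologyEx(m,cv2.MORPH_OPEN,np.ones((3,3)))
        c=max(cv2.findContours(m,0,2)[0],key=cv2.contourArea); b=cv2.boundingRect(c)
        q=P[(m>0)&(f['range_z']>0)]; print(nm,b,cv2.contourArea(c),np.median(q,0),cv2.minAreaRect(c))
print(r.read_state()['time'],r.read_state()['tool_rot'])
E
```

```text
top [0.36853442 0.03943781 1.09813153] 487.25992269411796
blue (178, 164, 52, 76) 3490.5 [0.51718368 0.21869716 0.04350788] ((203.73983764648438, 201.46380615234375), (48.70671844482422, 75.24806213378906), 2.7263107299804688)
green (411, 195, 62, 62) 2909.0 [ 0.47300417 -0.30491414  0.00473676] ((441.5800476074219, 225.44000244140625), (56.7099609375, 55.012901306152344), 8.130102157592773)
side [ 0.17967488 -0.87763611  0.49416101] 500.134564690488
blue (229, 185, 65, 21) 595.5 [0.48861373 0.203845   0.04352055] ((261.4405517578125, 194.9059295654297), (16.219104766845703, 63.98088455200195), 84.2894058227539)
green (292, 307, 75, 62) 3614.5 [ 0.46274364 -0.30207108  0.00413399] ((330.34149169921875, 337.5732116699219), (57.093109130859375, 71.44921112060547), 83.6598129272461)
0.1 [[-9.54204245e-01  2.99155764e-01 -2.95132183e-04]
 [ 2.99155897e-01  9.54203457e-01 -1.22950311e-03]
 [-8.61967927e-05 -1.26148762e-03 -9.99999201e-01]]
```

View pics/top0.png

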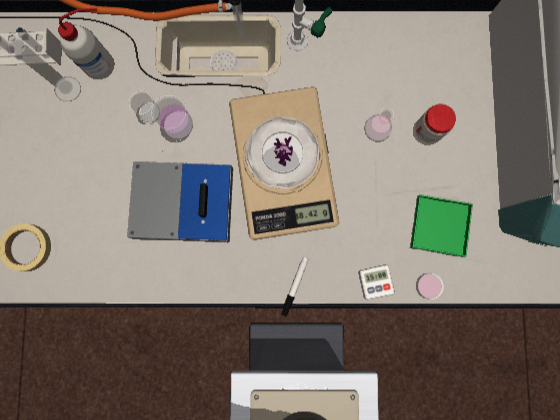

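View pics/side0.png

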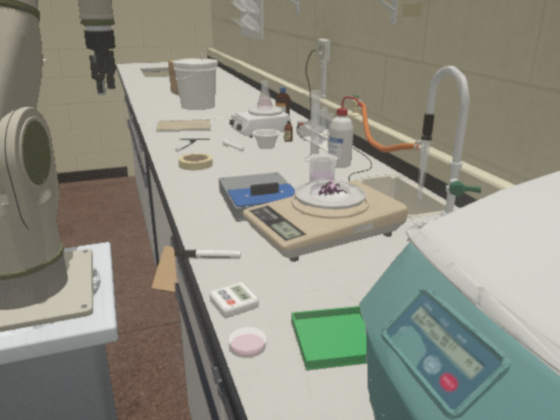

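The top view shows the box at about (180,201) px. Its grey deck is on the left (+y), the blue plate's rib is at (203,201), and the green tray is at (441,226). The balance stands close to the right of the plate.

```bash
python3 - <<'E'
from h import *
f=grab('top'); H=hsv(f)
b=cv2.inRange(H,(95,90,40),(125,255,255)); c=max(cv2.findContours(b,0,2)[0],key=cv2.contourArea)
w=np.array([ray(f,*p[0],.042)[:2] for p in cv2.convexHull(c)],np.float32); R=cv2.minAreaRect(w); print('plate',R)
bx=cv2.boxPoints(R); e=[bx[1]-bx[0],bx[2]-bx[1]]; e=min(e,key=np.linalg.norm); e=e*np.sign(e[1]); a=np.arctan2(e[1],e[0])
k=cv2.inRange(H,(0,0,0),(180,255,60)); hull=np.zeros_like(k); cv2.fillPoly(hull,[cv2.convexHull(c)],255); k&=cv2.erode(hull,np.ones((9,9)))
P=pts(f); t=(k>0)&(P[...,2]>.058)&(P[...,2]<.075); 
v,u=np.nonzero(t); W=np.array([ray(f,x,y,.067)[:2] for x,y in zip(u,v)],np.float32); Rr=cv2.minAreaRect(W); print('rib',Rr,len(u),np.median(P[t],0))
g=cv2.inRange(H,(45,80,40),(85,255,255)); cg=max(cv2.findContours(g,0,2)[0],key=cv2.contourArea)
T=cv2.minAreaRect(np.array([ray(f,*p[0],.018)[:2] for p in cg],np.float32)); print('tray',T)
rib=np.array(Rr[0]); print('a',a,'rib',rib)
np.savez('m.npz',a=a,rib=rib,tray=T[0])
r.move_gripper(.05,40)
r.move_pose([*rib,.16],down(a)); 
f=grab('wrist'); save(f,'w1.png'); s=r.read_state(); print(s['time'],s['tcp_pos'],s['contact_force'])
E
```

```text
plate ((0.5192225575447083, 0.21978066861629486), (0.10612732172012329, 0.16555875539779663), 88.1341552734375)
rib ((0.519023060798645, 0.21896128356456757), (0.06705988198518753, 0.015004562214016914), 0.05042760819196701) 219 [0.51809412 0.21893026 0.06812573]
tray ((0.46883928775787354, -0.3046497106552124), (0.12399320304393768, 0.1205255538225174), 80.15692138671875)
a 1.5382316 rib [0.51902306 0.21896128]
2.475 [0.51861974 0.2202791  0.16002936] [-0.43251043  0.5209445  -0.27866406]
```

View pics/w1.png

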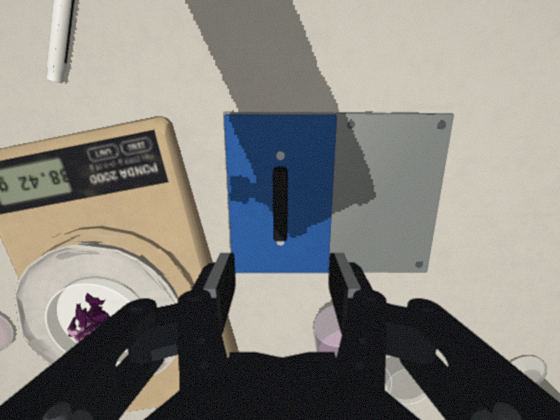

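The wrist view shows the rib at (280,205) px, centred between the fingers, with the deck on the right. Next I grasp and slide.

```bash
python3 - <<'E'
from h import *
m=np.load('m.npz'); a=float(m['a']); rib=m['rib']; d=np.array([np.cos(a),np.sin(a)])
print(r.movel([*rib,.049],down(a),.1,contact_N=8), r.read_state()['tcp_pos'])
r.move_gripper(0,40); s=r.read_state(); print(s['opening'],s['gripper_force'],s['contact_force'],s['tcp_pos'])
p=s['tcp_pos']
r.movel([*(p[:2]+d*.112),p[2]],None,.08); s=r.read_state(); print(s['tcp_pos'],s['contact_force'],s['opening'])
r.move_gripper(.045); p=s['tcp_pos']
r.movel([p[0],p[1],.17],None,.15)
q=rib-d*.0; r.movel([*q,.19],None,.2)
f=grab('wrist'); save(f,'w2.png'); s=r.read_state(); print(s['time'],s['tcp_pos'])
f=grab('top'); cv2.imwrite('pics/t2.png',cv2.resize(f['frame'][130:270,100:260,::-1],None,fx=4,fy=4))
E
```

```text
False [0.51947356 0.21916731 0.04966315]
3.0631541893882846e-05 0.0 [ 0.47069792  0.00175002 -0.77913762] [0.51902554 0.21895332 0.04902634]
[0.52286872 0.33030281 0.04907568] [-0.03803699  0.47300886 -0.0098656 ] -1.6720248737148555e-07
8.0417 [0.51844475 0.22073901 0.18948291]
```

View pics/w2.png

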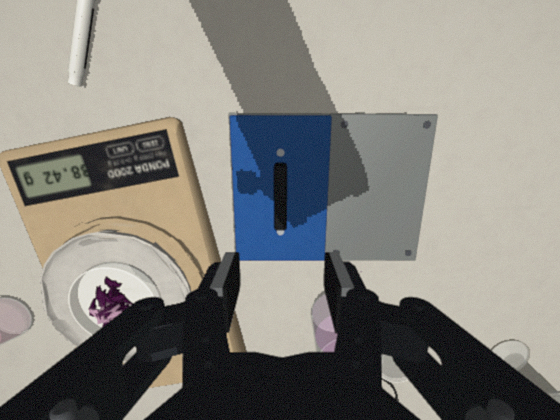

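View pics/t2.png

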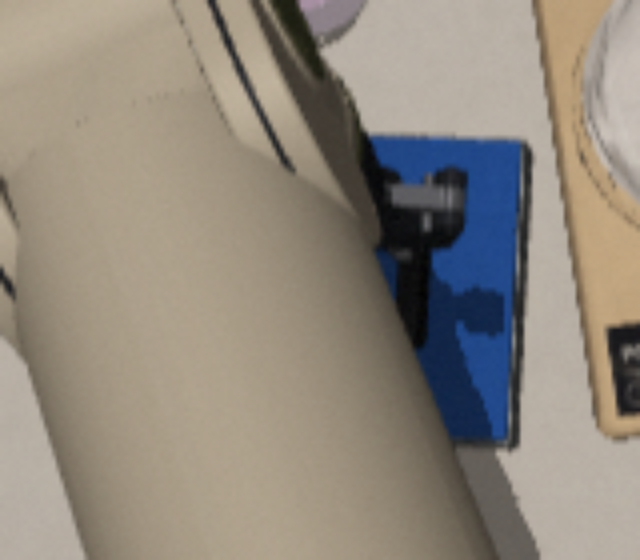

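```bash
python3 - <<'E'
from h import *
s=r.read_state(); print(s['tcp_pos'],s['opening'],s['tool_rot'].tolist() if hasattr(s['tool_rot'],'tolist') else s['tool_rot'])
f=grab('wrist'); P=pts(f); H=hsv(f)
print('cam',np.linalg.inv(f['world_to_cam']).round(3).tolist())
for n,u,v in(('rib',280,200),('padL',230,265),('padR',332,265),('tipL',225,285),('tipR',340,285),('plate',305,200),('deck',380,170),('table',180,60)):
    print(n,P[v,u].round(4),f['range_z'][v,u])
c=f['world_to_cam']@np.r_[s['tcp_pos'],1]; print('tcp px',c[0]/c[2]*f['fx']+f['cx'],c[1]/c[2]*f['fy']+f['cy'],c[2])
f=grab('top');P=pts(f)
Z=P[...,2]; 
for v in range(170,216,5): print(v,[tuple(P[v,u].round(3)) for u in (198,203,208,212)])
E
```

```text
[0.51842613 0.22078303 0.18940701] 0.045429561041958534 [[-0.9995469680843706, 0.030084531543490233, -0.0008829242045706236], [0.030084493223926215, 0.9995473575863789, 5.665286906480556e-05], [0.0008842289306540489, 3.0064876257326477e-05, -0.9999996086175742]]
cam [[0.029, 0.955, 0.294, 0.445], [1.0, -0.028, -0.008, 0.223], [0.0, 0.294, -0.956, 0.357], [0.0, 0.0, 0.0, 1.0]]
rib [0.5221 0.2187 0.0686] 0.2982415
padL [0.5083 0.1966 0.2343] 0.13599461
padR [0.51   0.2443 0.2336] 0.13676551
tipL [0.5078 0.1976 0.2524] 0.11859228
tipR [0.5098 0.2447 0.2514] 0.119710386
plate [0.5298 0.2463 0.0429] 0.32485384
deck [0.4993 0.329  0.0388] 0.31912637
table [0.3772 0.1124 0.0007] 0.32136226
tcp px 282.17777556560435 244.6087805359358 0.18167372841097895
170 [(np.float64(0.588), np.float64(0.234), np.float64(0.046)), (np.float64(0.588), np.float64(0.224), np.float64(0.042)), (np.float64(0.588), np.float64(0.213), np.float64(0.042)), (np.float64(0.588), np.float64(0.204), np.float64(0.043))]
175 [(np.float64(0.522), np.float64(0.182), np.float64(0.324)), (np.float64(0.577), np.float64(0.223), 
[... 1355 characters left out ...]
0.436), np.float64(0.132), np.float64(0.593)), (np.float64(0.507), np.float64(0.218), np.float64(0.067)), (np.float64(0.511), np.float64(0.211), np.float64(0.04)), (np.float64(0.51), np.float64(0.202), np.float64(0.045))]
210 [(np.float64(0.43), np.float64(0.13), np.float64(0.604)), (np.float64(0.496), np.float64(0.217), np.float64(0.069)), (np.float64(0.499), np.float64(0.211), np.float64(0.042)), (np.float64(0.499), np.float64(0.201), np.float64(0.048))]
215 [(np.float64(0.424), np.float64(0.129), np.float64(0.609)), (np.float64(0.485), np.float64(0.217), np.float64(0.068)), (np.float64(0.488), np.float64(0.21), np.float64(0.043)), (np.float64(0.488), np.float64(0.201), np.float64(0.046))]
```

```bash
python3 - <<'E'
from h import *
for o in(.045,0):
    r.move_gripper(o); s=r.read_state(); f=grab('wrist'); P=pts(f); z=f['range_z']
    m=(z>0)&(P[...,2]>.15)&(P[...,2]<.3); 
    for nm,mm in(('L',m&(P[...,1]<.221)),('R',m&(P[...,1]>=.221))):
        q=P[mm]; k=np.argsort(q[:,2]); print(o,nm,q[k[:60]].mean(0).round(4),q[k[0]].round(4))
    print(s['opening'],s['tcp_pos'],s['time'])
save(f,'w3.png')
E
```

```text
0.045 L [0.5177 0.1958 0.2195] [0.5142 0.1964 0.2164]
0.045 R [0.5187 0.242  0.2195] [0.5276 0.2413 0.2164]
0.04489824274601575 [0.51892443 0.21931391 0.18979727] 8.4083
0 L [0.5093 0.2164 0.2203] [0.5098 0.2149 0.2175]
0 R [0.5107 0.2248 0.2215] [0.5099 0.2217 0.2178]
-0.0003190009458892829 [0.51904197 0.21891754 0.19001397] 8.9583
```

View pics/w3.png

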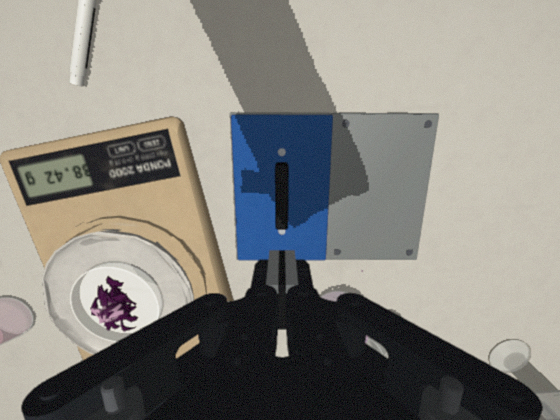

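The closed tip is at (283,251) px, at z≈0.217 while the TCP reads 0.190. The true fingertips are therefore about 26 mm behind the reported TCP, so the fingers closed above the rib. I'll correct for this and touch the plate to confirm.

```bash
python3 - <<'E'
from h import *
m=np.load('m.npz'); a=float(m['a']); rib=m['rib']; d=np.array([np.cos(a),np.sin(a)])
r.move_gripper(.045,40)
r.movel([*rib,.04],down(a),.15,contact_N=8)
c=r.movel([*rib,.008],None,.03,contact_N=5); s=r.read_state(); print(c,s['tcp_pos'],s['contact_force'])
z=s['tcp_pos'][2]+.006
r.movel([*rib,z],None,.05)
r.move_gripper(0,40); s=r.read_state(); print(z,s['opening'],s['gripper_force'],s['contact_force'],s['tcp_pos'])
if .008<s['opening']<.02:
    p=s['tcp_pos']
    r.movel([*(p[:2]+d*.112),p[2]],None,.08); s=r.read_state(); print(s['tcp_pos'],s['contact_force'],s['opening'])
    r.move_gripper(.045); p=s['tcp_pos']
    r.movel([p[0],p[1],.14],None,.15)
    r.movel([*rib,.17],None,.2)
    f=grab('wrist'); save(f,'w4.png')
s=r.read_state(); print(s['time'],s['tcp_pos'])
E
```

```text
True [0.51881043 0.21886608 0.0160966 ] [-2.7720074  -0.1067436   9.67245283]
0.022096599151156755 0.012818456633018921 39.72504258155823 [0.56237271 0.18472067 0.58771162] [0.51896101 0.21888935 0.02198062]
[0.52264733 0.33090913 0.0220088 ] [ 0.67928758  0.8187852  -0.2805249 ] 0.013240894687242098
15.7667 [0.51842796 0.22069478 0.16937149]
```

View pics/w4.png

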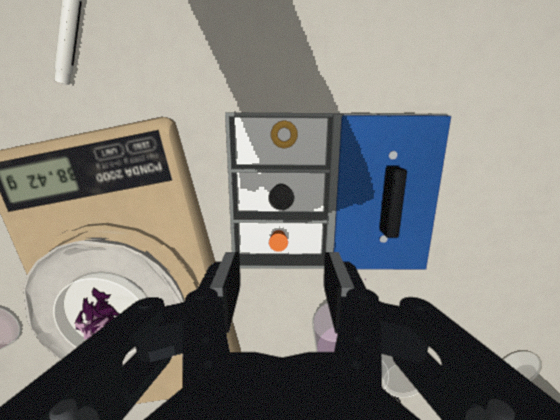

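The plate is parked with its rib at (393,203) px, and the pockets are open. The orange stopper is at (278,242) px in the far (+x) pocket, the black one at (281,197) and the washer at (284,133). Wait: image up is −x, so orange is the +x pocket and the washer the −x one.

```bash
python3 - <<'E'
from h import *
m=np.load('m.npz'); a=float(m['a']); rib=m['rib']; d=np.array([np.cos(a),np.sin(a)]); ex=np.array([d[1],-d[0]])
f=grab('wrist'); k=cv2.inRange(hsv(f),(3,150,120),(18,255,255)); 
k[:215]=0;k[265:]=0;k[:,:235]=0;k[:,325:]=0
c=max(cv2.findContours(k,0,2)[0],key=cv2.contourArea); W=np.array([ray(f,*p[0],.026)[:2] for p in c],np.float32)
(x,y),rad=cv2.minEnclosingCircle(W); print(x,y,rad,cv2.boundingRect(c)); o=np.array([x,y])
print('in box',(o-rib)@ex,(o-rib)@d-.055)
if abs((o-rib)@ex-.055)<.014 and abs((o-rib)@d)<.014:
    r.movel([*o,.06],down(a),.2)
    hit=r.movel([*o,-.017],None,.05,contact_N=6); s=r.read_state(); print(hit,s['tcp_pos'],s['contact_force'])
    if not hit:
        r.move_gripper(0,25); s=r.read_state(); print(s['opening'],s['gripper_force'],s['contact_force'])
        r.movel([*o,.1],None,.12); s=r.read_state(); print(s['opening'],s['gripper_force'],s['time'])
        f=grab('wrist'); save(f,'w5.png')
E
```

```text
0.5774437785148621 0.21443504095077515 0.011249519884586334 (269, 233, 18, 18)
in box 0.058537113769341884 -0.057621725048884895
False [ 0.57764338  0.21451029 -0.01667868] [-0.62517122 -0.77882695  0.11677782]
0.020343444725117475 24.418494170968188 [-0.02826742  0.04225449  2.81068586]
0.020351188945581695 24.4291986139433 19.75
```

View pics/w5.png

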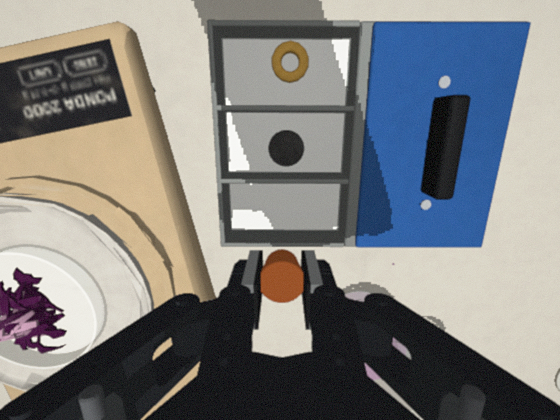

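The orange stopper is held between the pads at (282,276) px. The black stopper and the washer are still in their pockets. Next is the tray.

```bash
python3 - <<'E'
from h import *
m=np.load('m.npz'); t=m['tray']; a=float(m['a']); s=r.read_state(); p=s['tcp_pos']
r.movel([p[0],p[1],.25],None,.2)
r.move_pose([*t,.22],down(a)); s=r.read_state(); print(s['opening'],s['time'])
r.movel([*t,.03],None,.15)
hit=r.movel([*t,-.017],None,.04,contact_N=4); s=r.read_state(); print(hit,s['tcp_pos'],s['opening'])
r.move_gripper(.045); r.pause(.3)
r.movel([*t,.2],None,.15); f=grab('wrist'); save(f,'w6.png'); print(r.read_state()['time'])
k=cv2.inRange(hsv(f),(3,150,120),(18,255,255)); c=max(cv2.findContours(k,0,2)[0],key=cv2.contourArea)
P=pts(f); q=P[(k>0)]; print(cv2.boundingRect(c),np.median(q,0),t)
E
```

```text
0.020277141880181343 22.6167
False [ 0.46898716 -0.30475677 -0.01676468] 0.02044269561732536
27.6667
(273, 178, 18, 18) [ 0.46952556 -0.30522508  0.0247526 ] [ 0.46883929 -0.30464971]
```

View pics/w6.png

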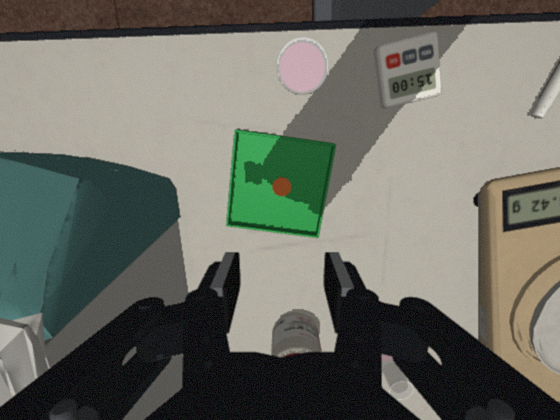

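The orange stopper stands in the middle of the tray at (282,187) px, with its top at z≈0.024. The gripper is clear of everything.

```bash
python3 -c "
from station import r
print(r.sign_off())"
```

```text
the job is handed in; nothing more can be done
None
```

The job is handed in at about 28 s on the robot's clock (no verdict was returned): the cover plate is parked on the deck, the orange stopper stands in the middle of the green tray, and the black stopper and brass washer were left in their pockets.

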